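# Check the cams on the D-shaft test fixture

## Task

Run the cam check: fit every loose cam fully home on a shaft of its own on the test fixture, bore flat matched to shaft flat, then press the test button fully down and let it come up again while all the cams are still home. Afterwards take the cams off and lay them all on the sloped board of the rack, hubs up and flat on the board, each fully supported; leave the other things on the table where they are.

Things in the scene. Friction and masses are not known exactly. Their poses are not given: they have to be found in the camera images.
- cam_1: Steel plate cam, 0.28 kg. Egg-shaped plate 12 mm thick: radius 28 mm about the bore, rounded nose reaching 44 mm from the bore axis along +x. On it a square hub 38 x 38 mm about the bore, sides along x and y, up to z = 40 mm: grip there. D-shaped bore right through, its flat on the +x (nose) side. Origin: on the bore axis at the plate's underside; z up out of the hub. Reads None if absent.
- cam_2: Like cam_1 (all three are alike; two or three of them are there). The bore: radius 13.3 mm, flat 8.3 mm from the axis. Any cam fits any shaft, but only with the bore's flat against the shaft's flat, that is cam +x along shaft +x.
- cam_3: Like cam_1. A cam that is home on a shaft has its origin at that shaft's origin.
- shaft_a: Fixed upright D-shaft with its round seat. Origin: centre of the seat's top face (48 mm across, 28 mm above the table); z up the shaft. The shaft's flat faces +x, and a white line on the seat points that way. Radius 12 mm, flat 7 mm from the axis, straight to 26 mm above the seat, then tapering to 0.72 of its size at the tip, 34 mm above the seat. Each shaft faces its own way.
- shaft_b: Like shaft_a: another shaft of the same fixture, turned its own way.
- shaft_c: Like shaft_a: another shaft of the same fixture, turned its own way.
- fixture: Fixed aluminium base plate of the test fixture, 90 x 275 x 18 mm. Origin: centre of its underside, on the table; the three shafts stand in a row on it at y = +95, 0 and -95 mm.
- rack_board: Sloped top board of the fixed, solid rack, 108 mm (x) by 270 mm (y). Origin: centre of its upper face, 55 mm above the table; z square to the board, x up the slope (12 degrees, lower edge towards the robot), y along it. A lip 5 mm thick and 8 mm high runs along the lower edge (x = -54 to -49 mm). Cams do not slide on it.
- test_button_top (a point): Centre of the top face of the test button when up, 60 mm above the table: a round push button 32 mm across on a black collar on a grey box 70 x 70 x 42 mm that is fixed to the table. Press straight down.
- test_button (a joint): Travel of the test button in m: 0 up, 0.006 fully down; the spring takes 5 N when fully down and brings it back up.
- tape_measure: Bystander: tape measure, 54x78x29 mm. Leave it where it is.
- mincer_plate: Bystander: perforated steel disc, 63 mm across, 8 mm thick. Leave it where it is.
- tin_grease: Bystander: flat round tin, 70 mm across, 46 mm high. Leave it where it is.

How it is judged:
By the outcome, as a careful person would: the job done as asked, in the order asked, and still so for the second after the job is handed in, with the robot touching nothing.
Of cam_1, cam_2, cam_3 only 2 to 3 are there at a start; the rules pass over those that are not, and their reading is None.
At some moment in a run one of cam_1, cam_2, cam_3 may be knocked a few centimetres aside while the robot is not near it.
Once in a run the grip may slacken for a moment while it holds something.
It also fails if it takes over 210 s, if anything falls off the work surface, if the arm or the gripper's body presses on something with over 40 N, if the wrist force passes 120 N, or if a joint passes its speed limit or range.

## Robot

A 6-joint arm with a two-finger parallel gripper is mounted at the origin on the work surface; the furniture and walls round the work are solid. World frame = base frame: x ahead of the robot, y to its left, z up, the work surface at z = 0. Lengths are in m, angles in degrees, forces in N, time in s.
With the tool pointing down it reaches from about 0.275 to 0.825 m from the base axis. Payload 4.9 kg.
Tool frame: the origin (TCP) lies on the centre line of the jaws, within the pads' length; the fingertips stand 22 mm ahead of it and the grasp point (between the pads) lies 3 mm ahead of it; z points along the fingers, y is the line along which they close (so a half turn about z gives the same grasp; the last joint's range is limited). The gripper opens to 85 mm and grips with 20 to 120 N. Pads are 22 mm wide; open, the fingers measure 114 mm over their backs; the gripper's body (76 mm by 85 mm) begins 54 mm behind the grasp point. The pads swing forward as they close: fully open they stand 13 mm farther back than shut.
Start: joints at [58.717, 18.69, -11.035, 60.275, 0, 82.311], TCP at [0.22, 0.504, 0.253] pointing down, gripper open.
Joint ranges: [-152.03, 152.03], [-55.5, 102.48], [-74.3, 77.21], [-110.64, 120.58], [-84.22, 78.4], [-180, 180]. Speed limits (degrees/s): [147.25, 147.25, 180, 180, 180, 180].

## Interface

Orientations are given as a 3x3 rotation matrix whose columns are the frame's x, y, z axes.
In Python, from bench import r gives the robot as it stands. The module is installed in compiled form; this text tells all that it offers.
- The arm moves only by the tool send_rows, never from a script. Its argument "increments" is a list of rows, each an object with "delta_pos": the shift along the tool's x, y, z in mm, a list of three; "twist": the turn about the tool's z in rad. In form: [{"delta_pos": [x, y, z], "twist": twist}, ...]. A call has 1 to 12 rows; each row shifts and turns the commanded pose from where the row before left it, along the tool's axes as they then stand; what a row does not reach is not made up. A row lasts 1/8 s, in which the tool goes at most 62.5 mm and 10.7 degrees, less where a joint would pass 70% of its speed; a pose out of reach is approached as far as the arm can. A call with a gripper value outside its range is refused whole. "gripper" is the finger opening in mm, from 0 to 85.4, set as the call begins (left out, the last holds). The fingers move at their own pace and stop on an object; "squeeze" is the grip in N (left out, the last holds). Time passes only in rows, so rows that do not move let the fingers close. It gives the time, the measured TCP pose, the force, the opening and the grip force at its end, in the units of the state.
- r.observe(): the state, without advancing time (a new reading comes with each control period).
- r.get_image(name): name is "scene" or "top" or "wrist"; returns a dict with "image" (384x512x3 uint8, red, green, blue), "intrinsics" (3x3 intrinsics, pixels), "view" (4x4, takes a point from world to camera coordinates). Camera axes: x right, y up, looking along -z (the intrinsics and any distortion apply to the point x, -y, -z); pixel columns grow to the right and rows downward; lengths in m; the calibration is good to about 2 mm. The wrist camera is an equidistant fisheye: a pixel r from the principal point sees the ray r / f radians off the axis. A picture is of the moment at which its call begins. There is no depth.
- r.hand_in(): hands the job in; it is judged then, once.
Trained networks look in the newest picture that a camera, given by its name, has taken for a name from the list of things; names that differ only in an ending like _2 or _b are one class to them, and where a whole thing is asked for, a point or a joint stands for the part that bears it (a point fixed in the world has none). Each returns a list of dicts, best first, with "conf" (0 to 1); they miss things now and then, are a little off and sometimes report something else, mostly with a low value. They report only what shows in the picture. A call takes as long as a camera call.
- r.cut_out(label, camera): "mask" (384x512 bool, what is visible of it) and "point" ([row, column] in pixels, amid what is visible of it).
- r.place_of(label, camera): "point" ([row, column] in pixels: a listed point, or the origin of a listed thing).
The state is a dict: "time": time; "q": joint angles; "joint_vel": joint speeds; "tau": joint torques, N m; "tcp_pos": TCP position; "ee_rot": TCP orientation; "force": force on the tool from outside, world axes, zero at the start; "torque": the same for the moment, N m; "width": finger opening in m; "gripper_force": force on a finger pad.
Only numpy, scipy, OpenCV 4.12 (cv2) and the standard library are available. Lean on these libraries where they do the work, as an engineer would, in place of code of your own. Each camera call takes 0.05 s, during which the arm holds its last target. There are 200 camera calls.

## Working session

There is one attempt and no reset: what is moved stays moved. The work goes in short steps, Python scripts to look and compute and a tool call to move; the robot and the scene stay as the last step left them, time stands still between calls to the robot, and variables do not carry over. Pictures are saved under pics/ and viewed, at most 14 in all, crops included, and the job is handed in when it is done.

Besides the shell and the picture viewer there is one more tool, called after ">>>" as name(argument=value, ...), one argument or row to a line, values as JSON. send_rows: Moves the arm, as the interface text tells. Its arguments: {"type":"object","properties":{"increments":{"type":"array"},"gripper":{"type":"number"},"squeeze":{"type":"number"}},"required":["increments"]}

```bash
mkdir -p pics
cat > h.py <<'E'
import numpy as np, cv2
from bench import r
def save(name,fn):
    d=r.get_image(name); cv2.imwrite('pics/'+fn,cv2.cvtColor(d['image'],cv2.COLOR_RGB2BGR)); return d
def ray(d,rc,fish=False):
    K=np.array(d['intrinsics']);V=np.array(d['view'])
    a=(rc[1]-K[0,2])/K[0,0]; b=(rc[0]-K[1,2])/K[1,1]
    if fish:
        t=np.hypot(a,b); s=np.sin(t)/t if t>1e-9 else 1; v=np.array([a*s,-b*s,-np.cos(t)])
    else: v=np.array([a,-b,-1.])
    R=V[:3,:3]; return -R.T@V[:3,3], R.T@v
def at_z(d,rc,z,fish=False):
    o,v=ray(d,rc,fish); return o+v*(z-o[2])/v[2]
def proj(d,p,fish=False):
    K=np.array(d['intrinsics']);V=np.array(d['view'])
    c=V[:3,:3]@np.asarray(p)+V[:3,3]; x,y,z=c[0],-c[1],-c[2]
    if fish:
        h=np.hypot(x,y); t=np.arctan2(h,z); a,b=(x/h*t,y/h*t) if h>0 else (0,0)
    else: a,b=x/z,y/z
    return np.array([K[1,1]*b+K[1,2],K[0,0]*a+K[0,2]])
E
python3 - <<'E'
from h import *
np.set_printoptions(precision=4,suppress=True)
for c in ('top','scene'):
    d=save(c,c+'0.png'); print(c,d['intrinsics'],-np.array(d['view'])[:3,:3].T@np.array(d['view'])[:3,3])
    if c=='top':
        for l,z in (('cam_1',0),('shaft_a',.028),('rack_board',.055),('test_button_top',.06),('fixture',0)):
            for o in r.place_of(l,c): print(l,round(o['conf'],2),np.round(o['point']),at_z(d,o['point'],z))
o=r.observe();print(o['time'],o['tcp_pos'],o['ee_rot'],o['width'])
E
```

```text
top [[392.9648   0.     250.6579]
 [  0.     392.9648 193.8265]
 [  0.       0.       1.    ]] [0.4099 0.0602 1.1116]
cam_1 0.79 [232. 371.] [ 0.3701 -0.237   0.    ]
cam_1 0.65 [215. 238.] [0.4106 0.1335 0.    ]
shaft_a 0.74 [166. 296.] [ 0.5471 -0.0259  0.028 ]
shaft_a 0.7 [158. 368.] [ 0.5723 -0.2222  0.028 ]
shaft_a 0.69 [163. 332.] [ 0.5564 -0.1253  0.028 ]
rack_board 0.63 [204. 151.] [0.4373 0.3677 0.055 ]
rack_board 0.58 [151. 189.] [0.5842 0.268  0.055 ]
test_button_top 0.45 [235. 172.] [0.3536 0.3064 0.06  ]
fixture 0.88 [167. 331.] [ 0.5496 -0.125   0.    ]
scene [[377.181    0.     254.7652]
 [  0.     377.181  197.3544]
 [  0.       0.       1.    ]] [-0.1409  0.6628  0.5935]
0.35 [0.2201 0.5039 0.2531] [[-0.9164  0.4003 -0.0002]
 [ 0.4003  0.9164 -0.0004]
 [ 0.0001 -0.0005 -1.    ]] 0.0856118021194634
```

View pics/top0.png

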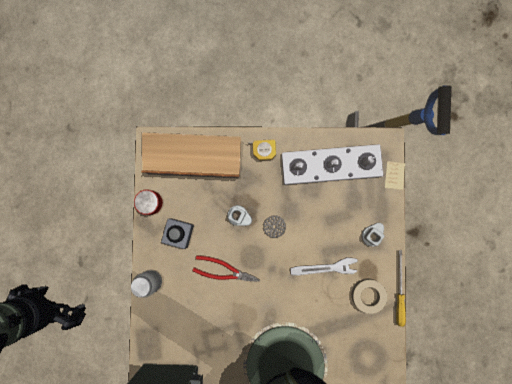

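View pics/scene0.png

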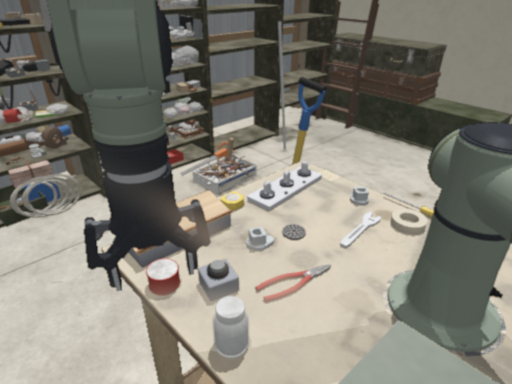

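Two cams are present: top-picture pixels (215,238) and (235,372). The shafts are at the upper right, the rack at the upper left and the button at (235,177). I'll go above the first cam for a closer look.

>>> send_rows(
  increments=[
    {"delta_pos": [-39,-34,0],"twist": 0},
    {"delta_pos": [-39,-34,0],"twist": 0},
    {"delta_pos": [-39,-34,0],"twist": 0},
    {"delta_pos": [-39,-34,0],"twist": 0},
    {"delta_pos": [-39,-34,0],"twist": 0},
    {"delta_pos": [-39,-34,0],"twist": 0},
    {"delta_pos": [-39,-34,0],"twist": 0},
    {"delta_pos": [-39,-34,0],"twist": 0},
    {"delta_pos": [0,0,0],"twist": 0},
    {"delta_pos": [0,0,0],"twist": 0},
  ],
  gripper=85,
)

```text
time: 1.6
tcp_pos: [0.3969, 0.1301, 0.2533]
ee_rot: [[-0.916, 0.401, -0.0], [0.401, 0.916, 0.0], [0.001, 0.0, -1.0]]
force: [-0.1, 0.2, -0.7]
width: 0.0851
gripper_force: 0.0
```

Run:
```python
from h import *
np.set_printoptions(precision=4,suppress=True)
d=save('wrist','w1.png'); V=np.array(d['view']); o=r.observe()
print(d['intrinsics'],-V[:3,:3].T@V[:3,3],-V[2,:3]); print(o['tcp_pos'],o['ee_rot'])
for l,z in (('cam_1',0),('shaft_a',.028),('test_button_top',.06)):
    for q in r.place_of(l,'wrist'): print(l,round(q['conf'],2),np.round(q['point'],1),at_z(d,q['point'],z,True))
```

```text
[[297.3186   0.     252.9466]
 [  0.     297.3186 191.3363]
 [  0.       0.       1.    ]] [0.3375 0.1563 0.3734] [ 0.2353 -0.1016 -0.9666]
[0.3967 0.1306 0.2532] [[-0.9168  0.3994 -0.0004]
 [ 0.3994  0.9168  0.0004]
 [ 0.0006  0.0002 -1.    ]]
cam_1 0.83 [236.3  43. ] [ 0.3591 -0.234   0.    ]
cam_1 0.62 [174.  261.3] [0.4116 0.1361 0.    ]
cam_1 0.19 [300.9 265.7] [0.5938 0.0658 0.    ]
shaft_a 0.96 [301.3 193.1] [ 0.536  -0.0233  0.028 ]
shaft_a 0.67 [343.9 107.2] [ 0.5713 -0.2223  0.028 ]
test_button_top 0.9 [ 81.5 382.9] [0.3563 0.3055 0.06  ]
```

View pics/w1.png

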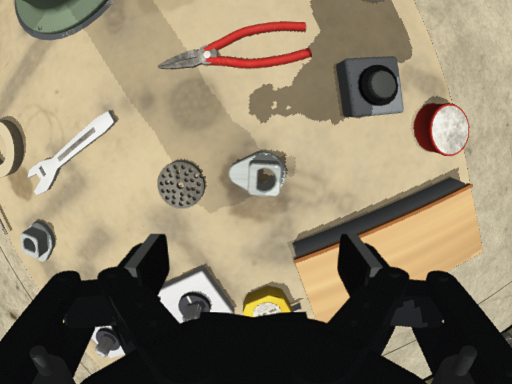

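```bash
cat >> h.py <<'E'
from scipy.optimize import minimize
t=np.linspace(0,2*np.pi,48,endpoint=False)
rn=12
egg=np.vstack([28*np.c_[np.cos(t),np.sin(t)],rn*np.c_[np.cos(t),np.sin(t)]+[44-rn,0]])/1000
egg=cv2.convexHull(egg.astype(np.float32))[:,0].astype(float)
sq=np.array([[19,19],[-19,19],[-19,-19],[19,-19]])/1000
def prism(poly,z0,z1): return np.vstack([np.c_[poly,np.full(len(poly),z)] for z in (z0,z1)])
PL,HB=prism(egg,0,.012),prism(sq,.012,.040)
th=np.linspace(np.arccos(8.3/13.3),2*np.pi-np.arccos(8.3/13.3),40)
BORE=np.c_[13.3*np.cos(th),13.3*np.sin(th),np.full(40,40)]/1000
def Rz(a): c,s=np.cos(a),np.sin(a); return np.array([[c,-s,0],[s,c,0],[0,0,1]])
def render(d,parts,p,z,fish,box,S=4):
    m=np.zeros(((box[1]-box[0])*S,(box[3]-box[2])*S),np.uint8)
    for P in parts:
        W=P@Rz(p[2]).T+[p[0],p[1],z]
        px=np.array([proj(d,w,fish) for w in W])
        h=cv2.convexHull((((px[:,::-1]-[box[2],box[0]]+.5)*S-.5)*16).astype(np.int32))
        cv2.fillPoly(m,[h],255,shift=4)
    return cv2.resize(m,None,fx=1/S,fy=1/S,interpolation=cv2.INTER_AREA)/255.
def fitmask(d,mask,p0,z,fish,parts=(PL,HB)):
    rr,cc=np.where(mask); b=(max(rr.min()-15,0),min(rr.max()+15,384),max(cc.min()-15,0),min(cc.max()+15,512))
    M=mask[b[0]:b[1],b[2]:b[3]].astype(float)
    f=lambda p:np.abs(render(d,parts,(p[0]/100,p[1]/100,p[2]),z,fish,b)-M).sum()/M.sum()
    best=None
    for a in np.arange(0,2*np.pi,np.pi/4) if p0[2] is None else [p0[2]]:
        x0=np.array([p0[0]*100,p0[1]*100,a]); sx=np.vstack([x0,x0+[1,0,0],x0+[0,1,0],x0+[0,0,.4]])
        s=minimize(f,x0,method='Nelder-Mead',options=dict(initial_simplex=sx,maxiter=90,xatol=.005,fatol=1e-4))
        if best is None or s.fun<best.fun: best=s
    return np.array([best.x[0]/100,best.x[1]/100,best.x[2]]),best.fun
def overlay(d,p,z,fish,fn,box,k=4,polys=None):
    im=cv2.cvtColor(d['image'],cv2.COLOR_RGB2BGR)[box[0]:box[1],box[2]:box[3]]; im=cv2.resize(im,None,fx=k,fy=k,interpolation=cv2.INTER_CUBIC)
    for P,c in polys or ((np.c_[egg,0*egg[:,0]],(0,0,255)),(np.c_[egg,0*egg[:,0]+.012],(0,255,255)),(np.c_[sq,0*sq[:,0]+.04],(0,255,0)),(BORE,(255,0,0))):
        W=P@Rz(p[2]).T+[p[0],p[1],z]; px=np.array([proj(d,w,fish) for w in W])[:,::-1]
        cv2.polylines(im,[np.int32((px-[box[2],box[0]]+.5)*k)],True,c,1)
    cv2.imwrite('pics/'+fn,im)
E
python3 - <<'E'
from h import *
np.set_printoptions(precision=4,suppress=True)
d=r.get_image('wrist')
for q in r.cut_out('cam_1','wrist'):
    if q['conf']<.4: continue
    g=at_z(d,q['point'],.02,True); p,e=fitmask(d,q['mask'],(g[0],g[1],None),0,True)
    print(q['conf'],p,np.degrees(p[2])%360,e)
    c=np.int32(q['point']); 
    if abs(c[1]-260)<40: overlay(d,p,0,True,'o1.png',(c[0]-60,c[0]+60,c[1]-80,c[1]+80),5)
d=r.get_image('top')
for q in r.cut_out('cam_1','top'):
    if q['conf']<.4: continue
    g=at_z(d,q['point'],.02); p,e=fitmask(d,q['mask'],(g[0],g[1],None),0,False); print('top',q['conf'],p,np.degrees(p[2])%360,e)
E
```

```text
0.91 [ 0.3574 -0.2353  5.6549] 324.00133225106066 0.07313381492948057
0.79 [0.4107 0.138  4.2531] 243.6848123863894 0.14213815717083692
top 0.72 [ 0.3605 -0.2371 -0.5613] 327.837127439123 0.12724275550928335
top 0.57 [0.6112 0.3796 2.8   ] 160.42694305656093 0.897235318596852
```

View pics/o1.png

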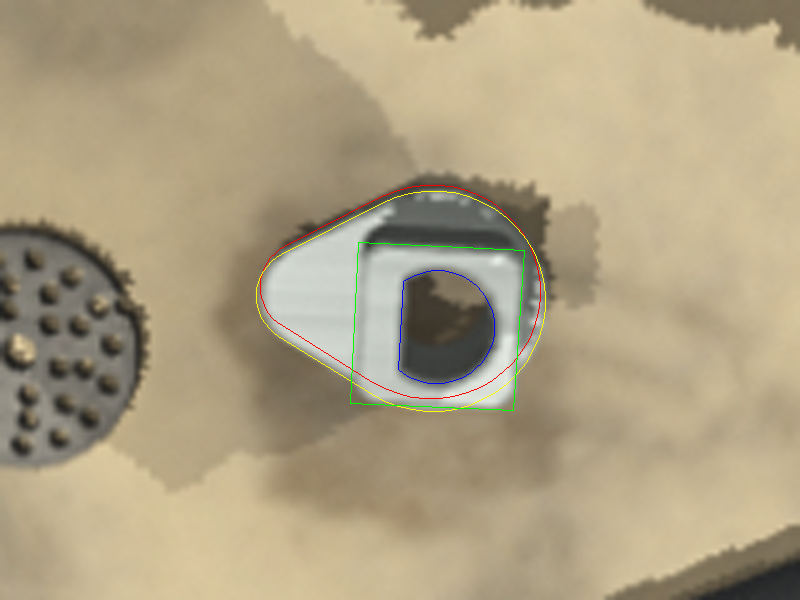

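>>> send_rows(
  increments=[
    {"delta_pos": [0,0,0],"twist": 0.047},
    {"delta_pos": [-9.3,12.8,0],"twist": 0},
    {"delta_pos": [0,0,50],"twist": 0},
    {"delta_pos": [0,0,50],"twist": 0},
    {"delta_pos": [0,0,50],"twist": 0},
    {"delta_pos": [0,0,35],"twist": 0},
    {"delta_pos": [0,0,15],"twist": 0},
    {"delta_pos": [0,0,8],"twist": 0},
    {"delta_pos": [0,0,7],"twist": 0},
    {"delta_pos": [0,0,0],"twist": 0},
  ],
  gripper=60,
)

```text
time: 3.25
tcp_pos: [0.4115, 0.1374, 0.0383]
ee_rot: [[-0.897, 0.443, 0.0], [0.443, 0.897, 0.0], [-0.0, 0.0, -1.0]]
force: [0.1, -0.5, 0.8]
width: 0.0603
gripper_force: 0.0
```

>>> send_rows(
  increments=[
    {"delta_pos": [0,0,0],"twist": 0},
    {"delta_pos": [0,0,0],"twist": 0},
    {"delta_pos": [0,0,0],"twist": 0},
    {"delta_pos": [0,0,0],"twist": 0},
    {"delta_pos": [0,0,0],"twist": 0},
    {"delta_pos": [0,0,0],"twist": 0},
  ],
  gripper=20,
  squeeze=60,
)

```text
time: 4.0
tcp_pos: [0.4119, 0.1375, 0.0391]
ee_rot: [[-0.897, 0.443, 0.002], [0.443, 0.897, 0.001], [-0.001, 0.001, -1.0]]
force: [-1.1, 0.9, 6.7]
width: 0.0368
gripper_force: 61.2
```

Run:
```python
from h import *
d=save('wrist','w2.png')
```

```text
(no output)
```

View pics/w2.png

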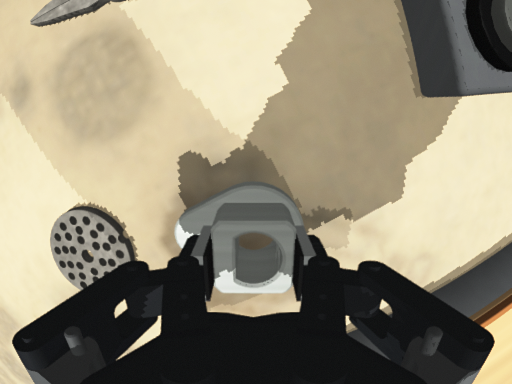

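The grip is square: hub between the pads, nose towards image left, bore at (258,255). Lifting, then over to the fixture.

>>> send_rows(
  increments=[
    {"delta_pos": [0,0,-10],"twist": 0},
    {"delta_pos": [0,0,-40],"twist": 0},
    {"delta_pos": [0,0,-50],"twist": 0},
    {"delta_pos": [0,0,-55],"twist": 0},
    {"delta_pos": [0,0,-55],"twist": 0},
    {"delta_pos": [-48,-26,0],"twist": 0},
    {"delta_pos": [-48,-26,0],"twist": 0},
    {"delta_pos": [-48,-26,0],"twist": 0},
    {"delta_pos": [-48,-26,0],"twist": 0},
    {"delta_pos": [-48,-26,0],"twist": 0},
    {"delta_pos": [-47,-27,0],"twist": 0},
    {"delta_pos": [0,0,0],"twist": 0},
  ],
)

```text
time: 5.55
tcp_pos: [0.6, -0.1341, 0.2474]
ee_rot: [[-0.895, 0.447, -0.0], [0.447, 0.895, -0.001], [-0.0, -0.001, -1.0]]
force: [0.2, 0.3, -3.7]
width: 0.0369
gripper_force: 61.5
```

>>> send_rows(
  increments=[
    {"delta_pos": [0,0,0],"twist": 0},
    {"delta_pos": [0,0,0],"twist": 0},
  ],
)

```text
time: 5.8
tcp_pos: [0.5981, -0.1295, 0.2484]
ee_rot: [[-0.897, 0.442, -0.001], [0.442, 0.897, 0.0], [0.001, -0.0, -1.0]]
force: [0.6, -0.2, -3.3]
width: 0.0367
gripper_force: 61.6
```

Run:
```python
from h import *
np.set_printoptions(precision=4,suppress=True)
d=save('wrist','w3.png');o=r.observe();print(o['tcp_pos'],o['width'],o['gripper_force'],o['q'])
for l,z in (('cam_1',0),('shaft_a',.028),('fixture',0)):
    for q in r.place_of(l,'wrist'): print(l,round(q['conf'],2),np.round(q['point'],1),at_z(d,q['point'],z,True))
```

```text
[ 0.5983 -0.1295  0.2486] 0.03660146753020305 61.563483104109764 [-19.1167  25.5179  -1.4702  63.0366   0.0023   7.0983]
cam_1 0.88 [ 48.2 102.4] [ 0.3613 -0.2362  0.    ]
cam_1 0.83 [226.7 253.3] [ 0.6715 -0.1644  0.    ]
shaft_a 0.86 [181.3 171.1] [ 0.5662 -0.223   0.028 ]
shaft_a 0.84 [ 92.  311.1] [ 0.5452 -0.0287  0.028 ]
shaft_a 0.66 [138.6 237.7] [ 0.5573 -0.1281  0.028 ]
shaft_a 0.55 [229.3 252.2] [ 0.6641 -0.1623  0.028 ]
fixture 0.39 [177.9 172.1] [ 0.565  -0.2295  0.    ]
```

View pics/w3.png

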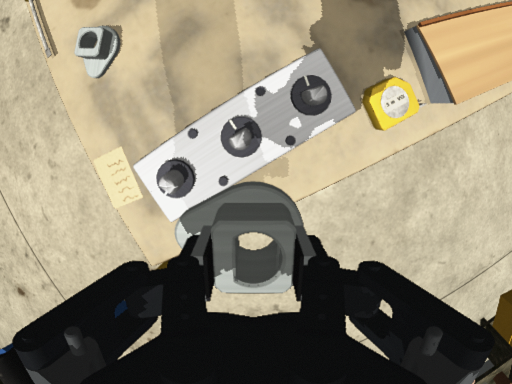

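```bash
cat >> h.py <<'E'
circ=np.c_[np.cos(t),np.sin(t)]
SEAT=prism(circ*.024,-.010,0); 
ts=np.linspace(np.arccos(7/12),2*np.pi-np.arccos(7/12),40); D=np.c_[np.cos(ts),np.sin(ts)]*.012
SH=prism(D,0,.026); TIP=np.vstack([np.c_[D,0*ts+.026],np.c_[D*.72,0*ts+.034]])
E
python3 - <<'E'
from h import *
np.set_printoptions(precision=4,suppress=True)
d=r.get_image('wrist'); out=[]
for q in r.cut_out('shaft_a','wrist'):
    c=q['point']
    if q['conf']<.3 or c[0]>200: continue
    g=at_z(d,c,.03,True); p,e=fitmask(d,q['mask'],(g[0],g[1],None),.028,True,(SEAT,SH,TIP))
    print(q['conf'],np.round(c),p[:2],np.degrees(p[2])%360,e,q['mask'].sum()); out.append(p)
# sector: bright line on seat: sample angles at radius 13-23mm on seat plane
    im=d['image'].astype(float).mean(2)
    A=np.radians(np.arange(0,360,5)); v=[]
    for a in A:
        v.append(np.mean([cv2.getRectSubPix(im.astype(np.float32),(1,1),tuple(proj(d,[p[0]+rr*np.cos(a),p[1]+rr*np.sin(a),.028],True)[::-1]))[0,0] for rr in np.linspace(.015,.022,6)]))
    i=np.argsort(v)[::-1][:6]; print([(int(np.degrees(A[k])),int(v[k])) for k in i])
im=cv2.cvtColor(d['image'],cv2.COLOR_RGB2BGR)[60:215,135:340]; cv2.imwrite('pics/c3.png',cv2.resize(im,(780,590),interpolation=cv2.INTER_CUBIC))
np.save('sh.npy',out)
E
```

```text
0.81 [ 93. 311.] [ 0.5481 -0.0297] 13.514345524877657 0.025303386809269166 1375
[(175, 177), (170, 139), (95, 96), (85, 95), (90, 95), (80, 94)]
0.78 [136. 236.] [ 0.5569 -0.1244] 11.743572026663742 0.08311812529890004 1271
[(185, 236), (190, 170), (180, 137), (305, 91), (310, 89), (285, 89)]
0.63 [177. 176.] [ 0.5656 -0.2181] 7.041165551557303 0.03686085366622534 1244
[(300, 223), (295, 220), (265, 219), (260, 205), (270, 200), (255, 187)]
```

View pics/c3.png

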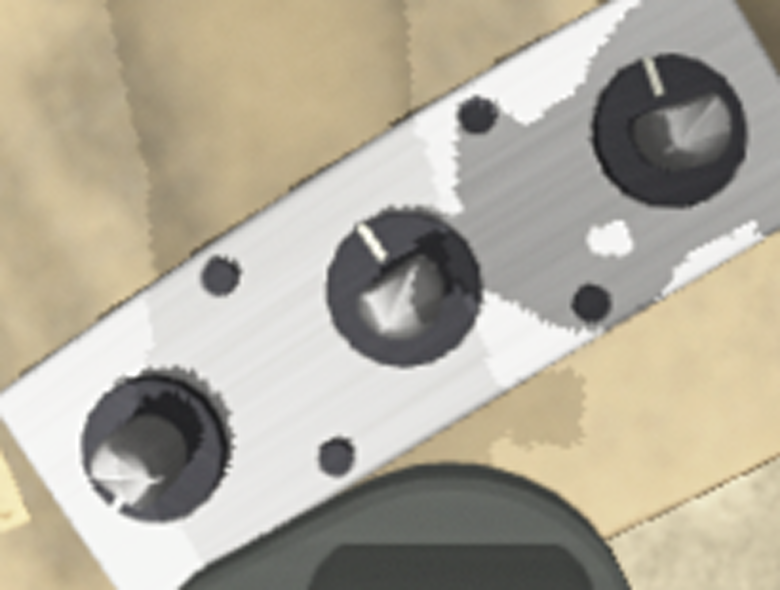

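Run:
```python
from h import *
np.set_printoptions(precision=4,suppress=True)
d=r.get_image('wrist'); im=d['image'].astype(np.float32).mean(2)
for p in np.load('sh.npy')[:2]:
    A=np.arange(150,210,1.); v=np.array([np.mean([cv2.getRectSubPix(im,(1,1),tuple(proj(d,[p[0]+rr*np.cos(a),p[1]+rr*np.sin(a),.028],True)[::-1]))[0,0] for rr in np.linspace(.015,.022,8)]) for a in np.radians(A)])
    w=np.clip(v-np.median(v)-25,0,None); print(p[:2],(w*A).sum()/w.sum(),A[w>0][[0,-1]])
    # alternative: fit line through bright pixels on the seat, independent of centre
    pts=[]
    for x in np.arange(-.023,-.0135,.0005):
        ys=np.arange(-.007,.0072,.0004); vv=np.array([cv2.getRectSubPix(im,(1,1),tuple(proj(d,[p[0]+x,p[1]+y,.028],True)[::-1]))[0,0] for y in ys])
        ww=np.clip(vv-np.median(vv)-40,0,None)
        if ww.sum()>0: pts.append([x,(ww*ys).sum()/ww.sum()])
    pts=np.array(pts); f=np.polyfit(pts[:,0],pts[:,1],1); print('line yaw',180+np.degrees(np.arctan(f[0])),'offset at 0 mm',1000*f[1],len(pts))
o=r.observe(); tc=o['tcp_pos']; y=np.arctan2(o['ee_rot'][1][1],o['ee_rot'][0][1])+np.pi
print(tc,np.degrees(y))
overlay(d,(tc[0],tc[1],y),tc[2]-.0391,True,'o3.png',(170,310,170,350),4)
```

```text
[ 0.5481 -0.0297] 173.78519072896614 [168. 180.]
line yaw 171.44387261334663 offset at 0 mm -0.7005760345033257 19
[ 0.5569 -0.1244] 185.54561564957558 [179. 192.]
line yaw 190.09902474538194 offset at 0 mm 1.439668013026769 19
[ 0.5989 -0.1302  0.2485] 243.7490982575539
```

View pics/o3.png

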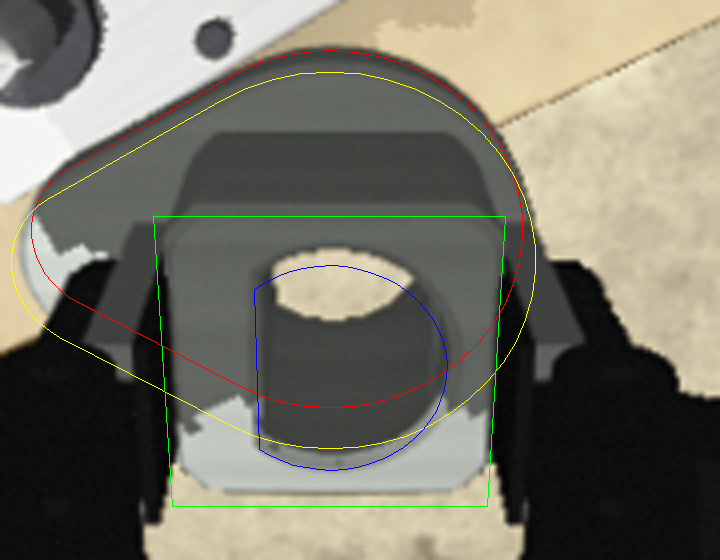

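>>> send_rows(
  increments=[
    {"delta_pos": [0,0,0],"twist": 0.177},
    {"delta_pos": [0,0,0],"twist": 0.177},
    {"delta_pos": [0,0,0],"twist": 0.176},
    {"delta_pos": [0,0,0],"twist": 0.176},
    {"delta_pos": [0,0,0],"twist": 0.176},
    {"delta_pos": [0,0,0],"twist": 0.176},
    {"delta_pos": [0,0,0],"twist": 0.176},
    {"delta_pos": [30.7,-21,0],"twist": 0},
    {"delta_pos": [30.7,-21,0],"twist": 0},
    {"delta_pos": [30.7,-20.7,0],"twist": 0},
    {"delta_pos": [0,0,40],"twist": 0},
    {"delta_pos": [0,0,40],"twist": 0},
  ],
)

```text
time: 7.65
tcp_pos: [0.5485, -0.031, 0.1684]
ee_rot: [[0.12, 0.993, 0.003], [0.993, -0.12, -0.001], [-0.0, 0.003, -1.0]]
force: [0.7, -0.3, -3.2]
width: 0.0369
gripper_force: 61.9
```

>>> send_rows(
  increments=[
    {"delta_pos": [0,0,40],"twist": 0},
    {"delta_pos": [0,0,12],"twist": 0},
    {"delta_pos": [0,0,0],"twist": 0},
    {"delta_pos": [0,0,0],"twist": 0},
  ],
)

```text
time: 8.15
tcp_pos: [0.5494, -0.0319, 0.118]
ee_rot: [[0.122, 0.993, 0.003], [0.993, -0.122, -0.001], [-0.0, 0.003, -1.0]]
force: [0.2, 0.7, -2.1]
width: 0.037
gripper_force: 40.1
```

Run:
```python
from h import *
d=r.get_image('wrist');o=r.observe();print(o['tcp_pos'],o['force'],o['width'])
p=np.load('sh.npy')[0]
polys=[(np.c_[D*.72,0*ts+.034],(0,0,255)),(np.c_[D,0*ts+.026],(255,0,255)),(np.c_[circ*.024,0*t],(0,255,255))]
overlay(d,(p[0],p[1],np.radians(173)),.028,True,'o4.png',(170,310,170,350),4,polys)
```

```text
[ 0.54938601 -0.03186031  0.11803806] [ 1.61041365  0.79157472 -3.18391136] 0.0374669952473109
```

View pics/o4.png

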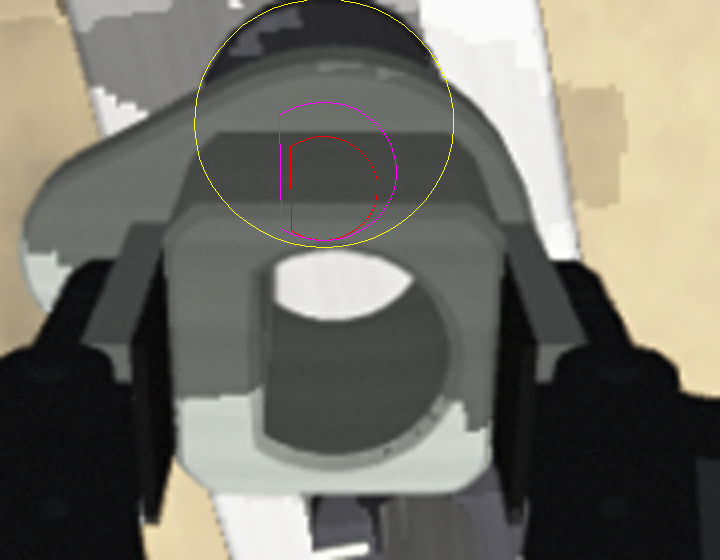

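>>> send_rows(
  increments=[
    {"delta_pos": [0.4,-1.5,0],"twist": 0},
    {"delta_pos": [0,0,0],"twist": 0},
    {"delta_pos": [0,0,0],"twist": 0},
    {"delta_pos": [0,0,0],"twist": 0},
  ],
)

```text
time: 8.7
tcp_pos: [0.5465, -0.031, 0.1163]
ee_rot: [[0.122, 0.993, 0.0], [0.993, -0.122, -0.0], [-0.0, 0.0, -1.0]]
force: [-0.3, -0.1, -3.9]
width: 0.0365
gripper_force: 67.5
```

>>> send_rows(
  increments=[
    {"delta_pos": [0,0,6],"twist": 0},
    {"delta_pos": [0,0,6],"twist": 0},
    {"delta_pos": [0,0,5],"twist": 0},
    {"delta_pos": [0,0,5],"twist": 0},
    {"delta_pos": [0,0,0],"twist": 0},
  ],
)

```text
time: 9.32
tcp_pos: [0.5464, -0.031, 0.0938]
ee_rot: [[0.122, 0.993, -0.001], [0.993, -0.122, 0.0], [0.0, -0.001, -1.0]]
force: [0.0, -1.1, -3.6]
width: 0.0373
gripper_force: 67.8
```

>>> send_rows(
  increments=[
    {"delta_pos": [0,1.2,0],"twist": 0},
    {"delta_pos": [0,0,5],"twist": 0},
    {"delta_pos": [0,0,5],"twist": 0},
    {"delta_pos": [0,0,5],"twist": 0},
    {"delta_pos": [0,0,5],"twist": 0},
    {"delta_pos": [0,0,4],"twist": 0},
    {"delta_pos": [0,0,0],"twist": 0},
  ],
)

```text
time: 10.2
tcp_pos: [0.5474, -0.0311, 0.0699]
ee_rot: [[0.122, 0.993, -0.001], [0.993, -0.122, 0.0], [0.0, -0.001, -1.0]]
force: [0.3, 0.3, -3.6]
width: 0.0366
gripper_force: 67.8
```

>>> send_rows(
  increments=[
    {"delta_pos": [0,0,1.5],"twist": 0},
    {"delta_pos": [0,0,1.5],"twist": 0},
    {"delta_pos": [0,0,1],"twist": 0},
    {"delta_pos": [0,0,0],"twist": 0},
  ],
)

```text
time: 10.7
tcp_pos: [0.5479, -0.0311, 0.0672]
ee_rot: [[0.122, 0.993, 0.001], [0.993, -0.122, -0.0], [-0.0, 0.001, -1.0]]
force: [-2.7, 0.7, 5.1]
width: 0.0367
gripper_force: 68.6
```

>>> send_rows(
  increments=[
    {"delta_pos": [0,0,0],"twist": 0},
    {"delta_pos": [0,0,0],"twist": 0},
    {"delta_pos": [0,0,0],"twist": 0},
    {"delta_pos": [0,0,-10],"twist": 0},
    {"delta_pos": [0,0,-40],"twist": 0},
    {"delta_pos": [0,0,-50],"twist": 0},
    {"delta_pos": [0,0,-50],"twist": 0},
    {"delta_pos": [0,0,-36],"twist": 0},
  ],
  gripper=60,
)

```text
time: 11.7
tcp_pos: [0.5483, -0.0312, 0.2556]
ee_rot: [[0.122, 0.993, 0.003], [0.993, -0.122, -0.001], [-0.0, 0.003, -1.0]]
force: [1.3, -1.1, -0.7]
width: 0.06
gripper_force: 0.0
```

>>> send_rows(
  increments=[
    {"delta_pos": [-37.8,-27,0],"twist": 0},
    {"delta_pos": [-37.8,-27,0],"twist": 0},
    {"delta_pos": [-37.8,-27,0],"twist": 0},
    {"delta_pos": [-37.8,-27,0],"twist": 0},
    {"delta_pos": [-37.8,-27,0],"twist": 0},
    {"delta_pos": [-37.5,-26.7,0],"twist": 0},
    {"delta_pos": [0,0,0],"twist": -0.178},
    {"delta_pos": [0,0,0],"twist": -0.178},
    {"delta_pos": [0,0,0],"twist": -0.178},
    {"delta_pos": [0,0,0],"twist": -0.178},
    {"delta_pos": [0,0,0],"twist": -0.178},
    {"delta_pos": [0,0,0],"twist": -0.178},
  ],
)

```text
time: 13.2
tcp_pos: [0.3596, -0.2363, 0.253]
ee_rot: [[-0.814, 0.58, 0.001], [0.58, 0.814, -0.001], [-0.001, -0.0, -1.0]]
force: [0.6, -0.4, 0.1]
width: 0.0607
gripper_force: 0.0
```

>>> send_rows(
  increments=[
    {"delta_pos": [0,0,0],"twist": -0.178},
    {"delta_pos": [0,0,0],"twist": -0.178},
    {"delta_pos": [0,0,0],"twist": -0.178},
    {"delta_pos": [0,0,0],"twist": -0.178},
    {"delta_pos": [0,0,0],"twist": -0.178},
    {"delta_pos": [0,0,0],"twist": -0.178},
    {"delta_pos": [0,0,0],"twist": -0.178},
    {"delta_pos": [0,0,0],"twist": -0.178},
    {"delta_pos": [0,0,0],"twist": -0.178},
    {"delta_pos": [0,0,0],"twist": 0},
    {"delta_pos": [0,0,0],"twist": 0},
    {"delta_pos": [0,0,0],"twist": 0},
  ],
)

```text
time: 14.7
tcp_pos: [0.3597, -0.2363, 0.2524]
ee_rot: [[-0.56, -0.828, 0.0], [-0.828, 0.56, -0.0], [-0.0, -0.0, -1.0]]
force: [1.3, 0.0, -0.1]
width: 0.0599
gripper_force: 0.0
```

Run:
```python
from h import *
np.set_printoptions(precision=4,suppress=True)
d=r.get_image('wrist');o=r.observe();print(o['time'],o['tcp_pos'],o['ee_rot'],o['q'])
for q in r.cut_out('cam_1','wrist'):
    g=at_z(d,q['point'],.02,True); print(q['conf'],q['point'],g)
    if q['conf']<.4 or np.hypot(g[0]-.36,g[1]+.236)>.1: continue
    p,e=fitmask(d,q['mask'],(g[0],g[1],None),0,True)
    print(p,np.degrees(p[2])%360,e); R=np.array(o['ee_rot']); print('tool delta mm',1000*R.T@(np.r_[p[:2],.0385]-o['tcp_pos']))
    c=np.int32(q['point']); overlay(d,p,0,True,'o5.png',(c[0]-60,c[0]+60,c[1]-80,c[1]+80),5)
```

```text
14.75 [ 0.3596 -0.2363  0.2524] [[-0.5602 -0.8283  0.0001]
 [-0.8283  0.5602 -0.0001]
 [-0.     -0.0001 -1.    ]] [-43.1529   5.9846 -27.5854  56.422    0.0015 -99.0812]
0.9 [165.1, 242.8] [ 0.3678 -0.2454  0.02  ]
[ 0.3589 -0.2368  5.6598] 324.28507204301206 0.1934797448391121
tool delta mm [  0.8759   0.3095 213.8865]
```

View pics/o5.png

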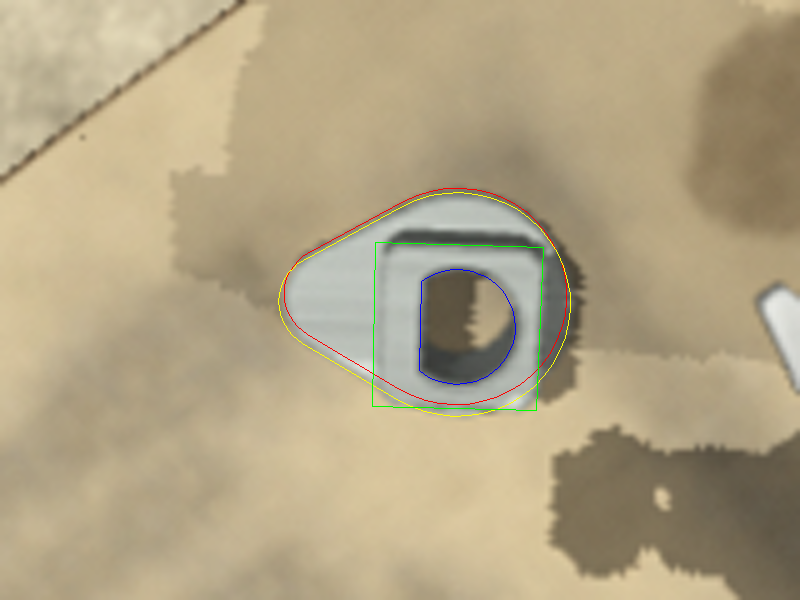

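Fit matches the picture well (nose left, bore at (465,325) in the crop). Grasping cam 2.

>>> send_rows(
  increments=[
    {"delta_pos": [1.2,0.3,0],"twist": 0.025},
    {"delta_pos": [0,0,50],"twist": 0},
    {"delta_pos": [0,0,50],"twist": 0},
    {"delta_pos": [0,0,50],"twist": 0},
    {"delta_pos": [0,0,35],"twist": 0},
    {"delta_pos": [0,0,15],"twist": 0},
    {"delta_pos": [0,0,8],"twist": 0},
    {"delta_pos": [0,0,5.5],"twist": 0},
    {"delta_pos": [0,0,0],"twist": 0},
  ],
)

```text
time: 15.92
tcp_pos: [0.3589, -0.2373, 0.039]
ee_rot: [[-0.58, -0.815, 0.0], [-0.815, 0.58, -0.0], [0.0, -0.0, -1.0]]
force: [-0.1, 0.0, -0.0]
width: 0.0598
gripper_force: 0.0
```

>>> send_rows(
  increments=[
    {"delta_pos": [0,0,0],"twist": 0},
    {"delta_pos": [0,0,0],"twist": 0},
    {"delta_pos": [0,0,0],"twist": 0},
    {"delta_pos": [0,0,0],"twist": 0},
    {"delta_pos": [0,0,0],"twist": 0},
    {"delta_pos": [0,0,0],"twist": 0},
  ],
  gripper=20,
  squeeze=65,
)

```text
time: 16.68
tcp_pos: [0.359, -0.2375, 0.0396]
ee_rot: [[-0.58, -0.815, 0.001], [-0.815, 0.58, -0.001], [0.0, -0.001, -1.0]]
force: [-1.6, -1.0, 5.1]
width: 0.0369
gripper_force: 65.6
```

>>> send_rows(
  increments=[
    {"delta_pos": [0,0,-10],"twist": 0},
    {"delta_pos": [0,0,-40],"twist": 0},
    {"delta_pos": [0,0,-50],"twist": 0},
    {"delta_pos": [0,0,-55],"twist": 0},
    {"delta_pos": [0,0,-40],"twist": 0},
    {"delta_pos": [0,0,0],"twist": 0},
    {"delta_pos": [0,0,0],"twist": 0},
  ],
)

```text
time: 17.55
tcp_pos: [0.3581, -0.2365, 0.2331]
ee_rot: [[-0.58, -0.815, -0.001], [-0.815, 0.58, 0.001], [-0.0, 0.001, -1.0]]
force: [-0.5, 0.6, -2.5]
width: 0.0368
gripper_force: 66.4
```

Run:
```python
from h import *
d=r.get_image('wrist');o=r.observe();R=np.array(o['ee_rot']);print(o['tcp_pos'],o['q'],o['width'])
y0=np.arctan2(R[1,1],R[0,1]); y=np.radians(187); a=y0-(y-np.pi)  # cam x = -tool y
print('tooly',np.degrees(y0),'twist',a)
R2=R@Rz(a); p=np.load('sh.npy')
tgt=np.r_[(p[1,:2]*2+ (p[0,:2]+p[2,:2])/2*1)/3,o['tcp_pos'][2]]; print(tgt,R2)
print('delta tool after twist',1000*R2.T@(tgt-o['tcp_pos']))
tc=o['tcp_pos'];overlay(d,(tc[0],tc[1],y0+np.pi),tc[2]-.0391,True,'o6.png',(170,310,170,350),4)
```

```text
[ 0.35778118 -0.23621762  0.23249199] [-4.33191916e+01  6.92631810e+00 -2.96099245e+01  5.36162123e+01
  3.30473380e-04 -9.78743437e+01] 0.03684007621585882
tooly 144.5551796872861 twist 2.400790788715567
[ 0.55686031 -0.1242176   0.23249199] [[-0.12186688  0.99254457 -0.00193192]
 [ 0.99254433  0.12187041  0.0018297 ]
 [ 0.0020515  -0.00169453 -0.99999646]]
delta tool after twist [ 8.69038345e+01  2.11244401e+02 -1.79678254e-01]
```

View pics/o6.png

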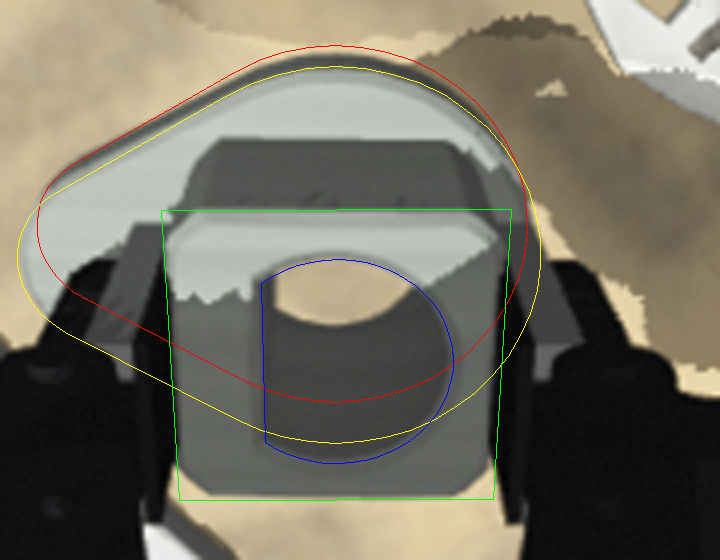

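>>> send_rows(
  increments=[
    {"delta_pos": [0,0,0],"twist": 0.1715},
    {"delta_pos": [0,0,0],"twist": 0.1715},
    {"delta_pos": [0,0,0],"twist": 0.1715},
    {"delta_pos": [0,0,0],"twist": 0.1715},
    {"delta_pos": [0,0,0],"twist": 0.1715},
    {"delta_pos": [0,0,0],"twist": 0.1715},
    {"delta_pos": [0,0,0],"twist": 0.1715},
    {"delta_pos": [0,0,0],"twist": 0.1715},
    {"delta_pos": [0,0,0],"twist": 0.1715},
    {"delta_pos": [0,0,0],"twist": 0.1715},
    {"delta_pos": [0,0,0],"twist": 0.1715},
    {"delta_pos": [0,0,0],"twist": 0.1715},
  ],
)

```text
time: 19.1
tcp_pos: [0.3577, -0.2362, 0.2318]
ee_rot: [[-0.443, 0.896, -0.003], [0.896, 0.443, 0.003], [0.004, -0.001, -1.0]]
force: [0.1, 0.5, -2.2]
width: 0.0368
gripper_force: 66.0
```

>>> send_rows(
  increments=[
    {"delta_pos": [0,0,0],"twist": 0.1715},
    {"delta_pos": [0,0,0],"twist": 0.1715},
    {"delta_pos": [17.3,42.2,0],"twist": 0},
    {"delta_pos": [17.3,42.2,0],"twist": 0},
    {"delta_pos": [17.3,42.2,0],"twist": 0},
    {"delta_pos": [17.3,42.2,0],"twist": 0},
    {"delta_pos": [17.3,42.2,0],"twist": 0},
    {"delta_pos": [0,0,40],"twist": 0},
    {"delta_pos": [0,0,40],"twist": 0},
    {"delta_pos": [0,0,30],"twist": 0},
    {"delta_pos": [0,0,0],"twist": 0},
    {"delta_pos": [0,0,0],"twist": 0},
  ],
)

```text
time: 20.6
tcp_pos: [0.5576, -0.1256, 0.1238]
ee_rot: [[-0.122, 0.993, -0.001], [0.993, 0.122, 0.0], [0.0, -0.001, -1.0]]
force: [0.6, -0.4, -3.6]
width: 0.0369
gripper_force: 66.6
```

>>> send_rows(
  increments=[
    {"delta_pos": [0,0,0],"twist": 0},
    {"delta_pos": [0,0,0],"twist": 0},
    {"delta_pos": [0,0,0],"twist": 0},
  ],
)

```text
time: 20.98
tcp_pos: [0.558, -0.1257, 0.1245]
ee_rot: [[-0.122, 0.993, 0.001], [0.993, 0.122, -0.0], [-0.001, 0.001, -1.0]]
force: [0.6, -0.2, -3.1]
width: 0.0368
gripper_force: 66.6
```

>>> send_rows(
  increments=[
    {"delta_pos": [0.9,-0.8,0],"twist": 0},
    {"delta_pos": [0,0,10],"twist": 0},
    {"delta_pos": [0,0,6],"twist": 0},
    {"delta_pos": [0,0,5],"twist": 0},
    {"delta_pos": [0,0,5],"twist": 0},
    {"delta_pos": [0,0,0],"twist": 0},
  ],
)

```text
time: 21.72
tcp_pos: [0.5564, -0.1246, 0.0972]
ee_rot: [[-0.122, 0.993, -0.001], [0.993, 0.122, 0.0], [0.0, -0.001, -1.0]]
force: [0.5, 0.0, -3.2]
width: 0.0366
gripper_force: 66.7
```

>>> send_rows(
  increments=[
    {"delta_pos": [0,0,5],"twist": 0},
    {"delta_pos": [0,0,5],"twist": 0},
    {"delta_pos": [0,0,0],"twist": 0},
  ],
)

```text
time: 22.1
tcp_pos: [0.5563, -0.1246, 0.0873]
ee_rot: [[-0.122, 0.993, -0.001], [0.993, 0.122, 0.0], [0.0, -0.001, -1.0]]
force: [-0.2, 0.8, -3.2]
width: 0.0369
gripper_force: 66.7
```

>>> send_rows(
  increments=[
    {"delta_pos": [0,0,5],"twist": 0},
    {"delta_pos": [0,0,5],"twist": 0},
    {"delta_pos": [0,0,5],"twist": 0},
    {"delta_pos": [0,0,2],"twist": 0},
    {"delta_pos": [0,0,1.5],"twist": 0},
    {"delta_pos": [0,0,1.5],"twist": 0},
    {"delta_pos": [0,0,0.7],"twist": 0},
    {"delta_pos": [0,0,0],"twist": 0},
  ],
)

```text
time: 23.1
tcp_pos: [0.5568, -0.1248, 0.0677]
ee_rot: [[-0.122, 0.993, 0.0], [0.993, 0.122, -0.0], [-0.0, 0.0, -1.0]]
force: [-0.9, 1.0, 4.3]
width: 0.0369
gripper_force: 67.5
```

>>> send_rows(
  increments=[
    {"delta_pos": [0,0,0],"twist": 0},
    {"delta_pos": [0,0,0],"twist": 0},
    {"delta_pos": [0,0,0],"twist": 0},
    {"delta_pos": [0,0,-10],"twist": 0},
    {"delta_pos": [0,0,-40],"twist": 0},
    {"delta_pos": [0,0,-50],"twist": 0},
    {"delta_pos": [0,0,-50],"twist": 0},
    {"delta_pos": [0,0,-36],"twist": 0},
    {"delta_pos": [0,0,0],"twist": 0},
    {"delta_pos": [0,0,0],"twist": 0},
  ],
  gripper=60,
)

```text
time: 24.35
tcp_pos: [0.5564, -0.1246, 0.2529]
ee_rot: [[-0.122, 0.993, -0.0], [0.993, 0.122, 0.0], [0.0, -0.0, -1.0]]
force: [-0.3, -0.1, 0.7]
width: 0.0602
gripper_force: 0.0
```

Run:
```python
from h import *
np.set_printoptions(precision=4,suppress=True)
d=save('wrist','w7.png');o=r.observe();print(o['time'],o['tcp_pos'])
for q in r.cut_out('cam_1','wrist'):
    g=at_z(d,q['point'],.05,True); print(q['conf'],q['point'],g)
    if q['conf']<.4: continue
    for z in (.028,.034):
        p,e=fitmask(d,q['mask'],(g[0],g[1],np.pi),z,True); print(z,p,np.degrees(p[2])%360,e)
dt=r.get_image('top'); print([(round(q['conf'],2),at_z(dt,q['point'],.03)) for q in r.place_of('cam_1','top')])
im=cv2.cvtColor(d['image'],cv2.COLOR_RGB2BGR)[40:240,130:380]; cv2.imwrite('pics/c7.png',cv2.resize(im,None,fx=3,fy=3,interpolation=cv2.INTER_CUBIC))
```

```text
24.4 [ 0.556  -0.1245  0.2522]
0.84 [169.6, 243.3] [ 0.5453 -0.1215  0.05  ]
0.028 [ 0.5565 -0.1242  3.2342] 185.30710420009405 0.2007577131572053
0.034 [ 0.5561 -0.1231  3.2358] 185.39532256366977 0.22761219595751972
0.75 [87.1, 248.6] [ 0.5403 -0.031   0.05  ]
0.028 [ 0.548  -0.03    3.0089] 172.39790754750527 0.22520979585249734
0.034 [ 0.5479 -0.0305  3.0093] 172.418905442827 0.2525982409424675
[(0.7, array([ 0.5425, -0.0354,  0.03  ])), (0.59, array([ 0.5696, -0.1148,  0.03  ])), (0.42, array([0.3838, 0.0265, 0.03  ])), (0.2, array([0.4396, 0.3781, 0.03  ]))]
```

View pics/c7.png

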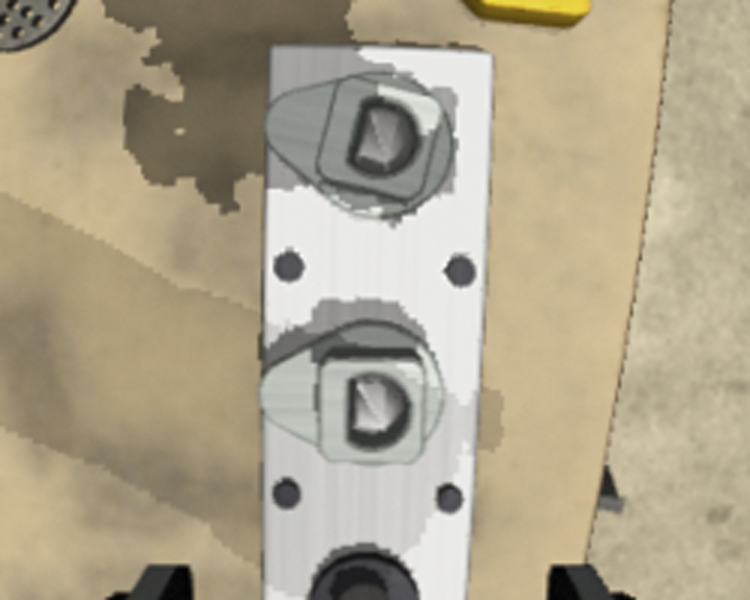

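Both cams sit home (the crop shows D-bores matched, plates on the seats). Now the button.

>>> send_rows(
  increments=[
    {"delta_pos": [50.2,-16.3,0],"twist": 0},
    {"delta_pos": [50.2,-16.3,0],"twist": 0},
    {"delta_pos": [50.2,-16.3,0],"twist": 0},
    {"delta_pos": [50.2,-16.3,0],"twist": 0},
    {"delta_pos": [50.2,-16.3,0],"twist": 0},
    {"delta_pos": [50.2,-16.3,0],"twist": 0},
    {"delta_pos": [50.2,-16.3,0],"twist": 0},
    {"delta_pos": [50.2,-16.3,0],"twist": 0},
    {"delta_pos": [50.2,-16.3,0],"twist": 0},
    {"delta_pos": [0,0,0],"twist": 0},
    {"delta_pos": [0,0,0],"twist": 0},
  ],
  gripper=0,
)

```text
time: 25.92
tcp_pos: [0.3558, 0.3055, 0.2525]
ee_rot: [[-0.122, 0.992, -0.001], [0.992, 0.122, -0.001], [-0.001, -0.001, -1.0]]
force: [-0.1, -0.4, -0.6]
width: 0.0004
gripper_force: 0.0
```

Run:
```python
from h import *
np.set_printoptions(precision=4,suppress=True)
d=r.get_image('wrist');o=r.observe();print(o['time'],o['tcp_pos'],o['width'],o['q'])
for q in r.place_of('test_button_top','wrist'):
    g=at_z(d,q['point'],.06,True);print(q['conf'],g,1000*np.array(o['ee_rot']).T@(g-o['tcp_pos']))
for q in r.cut_out('rack_board','wrist'):
    print(q['conf'],q['point'],at_z(d,q['point'],.055,True),q['mask'].sum())
np.savez('rack.npz',im=d['image'],K=d['intrinsics'],V=d['view'])
cv2.imwrite('pics/w8.png',cv2.cvtColor(d['image'],cv2.COLOR_RGB2BGR))
```

```text
25.975 [0.3562 0.3051 0.2526] 0.0003129800806773209 [ 31.5643  10.1926 -22.5239  57.3467  -0.0211 114.6166]
0.68 [0.3572 0.3022 0.06  ] [ -2.8149   0.7502 192.613 ]
0.88 [206.2, 420.3] [0.5693 0.293  0.055 ] 12757
```

View pics/w8.png

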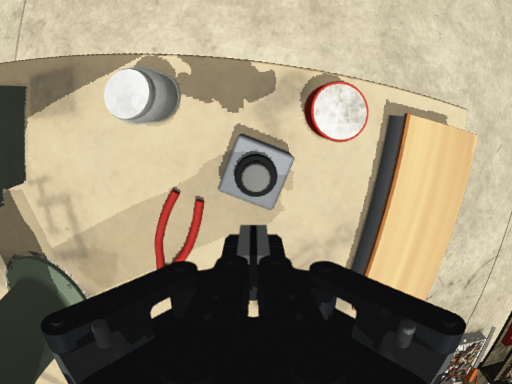

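>>> send_rows(
  increments=[
    {"delta_pos": [-1.5,0.5,50],"twist": 0},
    {"delta_pos": [0,0,50],"twist": 0},
    {"delta_pos": [0,0,40],"twist": 0},
    {"delta_pos": [0,0,20],"twist": 0},
    {"delta_pos": [0,0,4],"twist": 0},
    {"delta_pos": [0,0,0],"twist": 0},
  ],
)

```text
time: 26.82
tcp_pos: [0.3575, 0.304, 0.0895]
ee_rot: [[-0.12, 0.993, 0.0], [0.993, 0.12, 0.0], [0.0, 0.0, -1.0]]
force: [0.6, -0.4, 0.1]
width: 0.0001
gripper_force: 0.0
```

>>> send_rows(
  increments=[
    {"delta_pos": [0,0,3],"twist": 0},
    {"delta_pos": [0,0,3],"twist": 0},
    {"delta_pos": [0,0,2],"twist": 0},
    {"delta_pos": [0,0,2],"twist": 0},
    {"delta_pos": [0,0,0],"twist": 0},
  ],
)

```text
time: 27.45
tcp_pos: [0.3578, 0.3048, 0.08]
ee_rot: [[-0.122, 0.993, 0.002], [0.993, 0.122, 0.001], [0.0, 0.002, -1.0]]
force: [1.2, -1.3, 8.9]
width: -0.0002
gripper_force: 4.5
```

>>> send_rows(
  increments=[
    {"delta_pos": [0,0,0.7],"twist": 0},
    {"delta_pos": [0,0,0.7],"twist": 0},
    {"delta_pos": [0,0,0],"twist": 0},
  ],
)

```text
time: 27.82
tcp_pos: [0.3579, 0.3049, 0.0797]
ee_rot: [[-0.122, 0.993, 0.003], [0.993, 0.122, 0.001], [0.001, 0.003, -1.0]]
force: [-2.9, -3.5, 22.9]
width: 0.0003
gripper_force: 11.2
```

>>> send_rows(
  increments=[
    {"delta_pos": [0,0,-2.5],"twist": 0},
    {"delta_pos": [0,0,0],"twist": 0},
    {"delta_pos": [0,0,0],"twist": 0},
  ],
)

```text
time: 28.2
tcp_pos: [0.3578, 0.3048, 0.0805]
ee_rot: [[-0.122, 0.993, 0.002], [0.993, 0.122, 0.001], [0.0, 0.002, -1.0]]
force: [2.9, 0.4, 4.2]
width: 0.0002
gripper_force: 2.2
```

>>> send_rows(
  increments=[
    {"delta_pos": [0,0,-2],"twist": 0},
    {"delta_pos": [0,0,0],"twist": 0},
    {"delta_pos": [0,0,0],"twist": 0},
  ],
)

```text
time: 28.58
tcp_pos: [0.3569, 0.3046, 0.0822]
ee_rot: [[-0.122, 0.993, 0.0], [0.993, 0.122, 0.0], [0.0, 0.0, -1.0]]
force: [3.7, 0.7, 3.4]
width: 0.0001
gripper_force: 1.8
```

>>> send_rows(
  increments=[
    {"delta_pos": [0,0,-2],"twist": 0},
    {"delta_pos": [0,0,0],"twist": 0},
    {"delta_pos": [0,0,0],"twist": 0},
  ],
)

```text
time: 28.95
tcp_pos: [0.3564, 0.3043, 0.084]
ee_rot: [[-0.122, 0.993, -0.001], [0.993, 0.122, -0.0], [0.0, -0.001, -1.0]]
force: [1.5, 1.2, 1.9]
width: 0.0
gripper_force: 1.2
```

>>> send_rows(
  increments=[
    {"delta_pos": [0,0,-3],"twist": 0},
    {"delta_pos": [0,0,0],"twist": 0},
    {"delta_pos": [0,0,0],"twist": 0},
  ],
)

```text
time: 29.32
tcp_pos: [0.356, 0.3039, 0.0868]
ee_rot: [[-0.122, 0.993, -0.002], [0.993, 0.122, -0.001], [-0.001, -0.002, -1.0]]
force: [-0.1, -0.2, -0.9]
width: -0.0001
gripper_force: 0.0
```

Run:
```python
from h import *
np.set_printoptions(precision=4,suppress=True)
d=r.get_image('top'); q=r.cut_out('rack_board','top'); print([(x['conf'],x['point'],x['mask'].sum()) for x in q])
hsv=cv2.cvtColor(d['image'],cv2.COLOR_RGB2HSV)
m=((hsv[...,0]>8)&(hsv[...,0]<20)&(hsv[...,1]>85)&(hsv[...,2]>110)).astype(np.uint8); m[:,250:]=0; m[:125]=0; m[190:]=0; m[:,:135]=0
n,l,s,c=cv2.connectedComponentsWithStats(cv2.morphologyEx(m,cv2.MORPH_OPEN,np.ones((3,3)))); k=1+np.argmax(s[1:,4]); m=(l==k)
print('wood',s[k])
# plane: through (x0,y0,.055), slope 12deg up along yaw
def onplane(px,c0,yaw):
    u=np.array([np.cos(yaw),np.sin(yaw),0]); nrm=np.array([0,0,1])*np.cos(np.radians(12))-u*np.sin(np.radians(12))
    out=[]
    for p in px:
        o,v=ray(d,p); out.append(o+v*((c0-o)@nrm)/(v@nrm))
    return np.array(out)
cnt=max(cv2.findContours(m.astype(np.uint8),0,1)[0],key=len)[:,0][:,::-1]
c0=np.array([.575,.275,.055]);yaw=0
for i in range(8):
    W=onplane(cnt,c0,yaw); u=np.array([np.cos(yaw),np.sin(yaw),0]);
    (cx,cy),(w,h),a=cv2.minAreaRect(W[:,:2].astype(np.float32)*1000)
    b=cv2.boxPoints(((cx,cy),(w,h),a))
    e=b[1]-b[0]; f=b[2]-b[1]; L=e if np.hypot(*e)>np.hypot(*f) else f
    yaw=np.arctan2(L[1],L[0])-np.pi/2; yaw=(yaw+np.pi/2)%np.pi-np.pi/2
    c0=np.array([cx/1000,cy/1000,.055])
print(c0,np.degrees(yaw),w,h); print(b)
```

```text
[(0.94, [149.9, 191.1], np.int64(3981))]
wood [ 142  133   99   44 3878]
[0.574  0.2631 0.055 ] -1.8617729 268.5274353027344 105.72966766357422
[[516.7642 130.6656]
 [622.438  127.2307]
 [631.162  395.6164]
 [525.4882 399.0513]]
```

Button cycled fully (about 0.83 N/mm spring over 6 mm, then a hard stop, then free again). Now fetching the cam from shaft a.

>>> send_rows(
  increments=[
    {"delta_pos": [0,0,-55],"twist": 0},
    {"delta_pos": [0,0,-55],"twist": 0},
    {"delta_pos": [0,0,-55],"twist": 0.122},
    {"delta_pos": [0,0,0],"twist": 0.122},
    {"delta_pos": [-44.2,33.1,0],"twist": 0},
    {"delta_pos": [-44.2,33.1,0],"twist": 0},
    {"delta_pos": [-44.2,33.1,0],"twist": 0},
    {"delta_pos": [-44.2,33.1,0],"twist": 0},
    {"delta_pos": [-44.2,33.1,0],"twist": 0},
    {"delta_pos": [-44.2,33.1,0],"twist": 0},
    {"delta_pos": [-44.2,33.1,0],"twist": 0},
    {"delta_pos": [0,0,0],"twist": 0},
  ],
  gripper=60,
)

```text
time: 30.92
tcp_pos: [0.5504, -0.0341, 0.2515]
ee_rot: [[0.127, 0.992, -0.0], [0.992, -0.127, -0.001], [-0.001, 0.0, -1.0]]
force: [-0.6, 0.8, 0.6]
width: 0.0601
gripper_force: 0.0
```

>>> send_rows(
  increments=[
    {"delta_pos": [0,0,0],"twist": 0},
    {"delta_pos": [0,0,0],"twist": 0},
  ],
)

```text
time: 31.18
tcp_pos: [0.5484, -0.0297, 0.2521]
ee_rot: [[0.12, 0.993, -0.001], [0.993, -0.12, 0.0], [0.0, -0.001, -1.0]]
force: [0.4, 0.3, -0.6]
width: 0.0599
gripper_force: 0.0
```

Run:
```python
from h import *
np.set_printoptions(precision=4,suppress=True)
d=r.get_image('wrist');o=r.observe();print(o['time'],o['tcp_pos'],o['ee_rot'])
for q in r.cut_out('cam_1','wrist'):
    g=at_z(d,q['point'],.05,True)
    if q['conf']<.4: continue
    p,e=fitmask(d,q['mask'],(g[0],g[1],np.pi),.028,True); print(q['conf'],p,np.degrees(p[2])%360,e)
```

```text
31.225 [ 0.5485 -0.0296  0.2522] [[ 0.1199  0.9928 -0.0005]
 [ 0.9928 -0.1199  0.0002]
 [ 0.0002 -0.0005 -1.    ]]
0.98 [ 0.5475 -0.0296  3.0239] 173.25698366732385 0.2091959660362321
0.98 [ 0.557  -0.1244  3.2073] 183.76280485303207 0.14547495468775742
```

>>> send_rows(
  increments=[
    {"delta_pos": [-0.5,-0.6,50],"twist": 0},
    {"delta_pos": [0,0,50],"twist": 0},
    {"delta_pos": [0,0,45],"twist": 0},
    {"delta_pos": [0,0,20],"twist": 0},
    {"delta_pos": [0,0,12],"twist": 0},
    {"delta_pos": [0,0,7.5],"twist": 0},
    {"delta_pos": [0,0,0],"twist": 0},
  ],
)

```text
time: 32.15
tcp_pos: [0.5487, -0.0312, 0.068]
ee_rot: [[0.121, 0.993, 0.0], [0.993, -0.121, -0.0], [-0.0, 0.0, -1.0]]
force: [-0.4, 0.6, -0.4]
width: 0.0602
gripper_force: 0.0
```

>>> send_rows(
  increments=[
    {"delta_pos": [0,0,0],"twist": 0},
    {"delta_pos": [0,0,0],"twist": 0},
    {"delta_pos": [0,0,0],"twist": 0},
    {"delta_pos": [0,0,0],"twist": 0},
    {"delta_pos": [0,0,0],"twist": 0},
  ],
  gripper=20,
  squeeze=65,
)

```text
time: 32.78
tcp_pos: [0.5491, -0.0314, 0.0688]
ee_rot: [[0.122, 0.993, 0.002], [0.993, -0.122, -0.0], [-0.0, 0.002, -1.0]]
force: [-1.3, -0.5, 5.6]
width: 0.0367
gripper_force: 67.1
```

>>> send_rows(
  increments=[
    {"delta_pos": [0,0,-6],"twist": 0},
    {"delta_pos": [0,0,-8],"twist": 0},
    {"delta_pos": [0,0,-10],"twist": 0},
    {"delta_pos": [0,0,-20],"twist": 0},
    {"delta_pos": [0,0,-50],"twist": 0},
    {"delta_pos": [0,0,-50],"twist": 0},
    {"delta_pos": [0,0,-40],"twist": 0},
    {"delta_pos": [0,0,0],"twist": 0},
  ],
)

```text
time: 33.78
tcp_pos: [0.5507, -0.0317, 0.2556]
ee_rot: [[0.122, 0.993, 0.007], [0.993, -0.122, -0.001], [-0.0, 0.008, -1.0]]
force: [0.6, -0.0, -3.3]
width: 0.0366
gripper_force: 66.5
```

>>> send_rows(
  increments=[
    {"delta_pos": [0,0,0],"twist": -0.166},
    {"delta_pos": [0,0,0],"twist": -0.166},
    {"delta_pos": [0,0,0],"twist": -0.166},
    {"delta_pos": [0,0,0],"twist": -0.166},
    {"delta_pos": [0,0,0],"twist": -0.166},
    {"delta_pos": [0,0,0],"twist": -0.166},
    {"delta_pos": [0,0,0],"twist": -0.166},
    {"delta_pos": [0,0,0],"twist": -0.166},
    {"delta_pos": [0,0,0],"twist": -0.166},
    {"delta_pos": [0,0,0],"twist": -0.166},
  ],
)

```text
time: 35.02
tcp_pos: [0.5473, -0.0311, 0.2497]
ee_rot: [[-1.0, 0.027, -0.003], [0.027, 1.0, 0.001], [0.003, 0.001, -1.0]]
force: [-0.2, -0.6, -3.0]
width: 0.0367
gripper_force: 66.3
```

>>> send_rows(
  increments=[
    {"delta_pos": [-3,48,0],"twist": 0},
    {"delta_pos": [-3,48,0],"twist": 0},
    {"delta_pos": [-3,48,0],"twist": 0},
    {"delta_pos": [-3,48,0],"twist": 0},
    {"delta_pos": [-3,48,0],"twist": 0},
    {"delta_pos": [0,0,50],"twist": 0},
    {"delta_pos": [0,0,50],"twist": 0},
    {"delta_pos": [0,0,30],"twist": 0},
    {"delta_pos": [0,0,12],"twist": 0},
    {"delta_pos": [0,0,0],"twist": 0},
    {"delta_pos": [0,0,0],"twist": 0},
  ],
)

```text
time: 36.4
tcp_pos: [0.5724, 0.2082, 0.111]
ee_rot: [[-0.999, 0.033, 0.002], [0.033, 0.999, 0.001], [-0.002, 0.001, -1.0]]
force: [0.5, -0.3, -2.9]
width: 0.0365
gripper_force: 66.7
```

Run:
```python
from h import *
d=save('wrist','w9.png');o=r.observe();print(o['tcp_pos'],o['force'],o['width'],o['q'])
```

```text
[0.57254571 0.20826858 0.11124946] [-0.3555341  -0.36389456 -3.68779622] 0.03641877474811145 [ 1.30515896e+01  3.17611542e+01 -1.26858574e+01  4.53885939e+01
 -1.75312761e-03  1.49357370e+01]
```

View pics/w9.png

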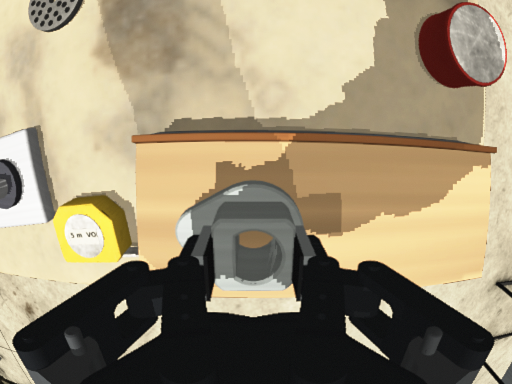

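>>> send_rows(
  increments=[
    {"delta_pos": [0,0,4],"twist": 0},
    {"delta_pos": [0,0,3],"twist": 0},
    {"delta_pos": [0,0,2],"twist": 0},
    {"delta_pos": [0,0,2],"twist": 0},
    {"delta_pos": [0,0,0],"twist": 0},
  ],
  squeeze=25,
)

```text
time: 37.08
tcp_pos: [0.5713, 0.2081, 0.1007]
ee_rot: [[-0.999, 0.033, 0.001], [0.033, 0.999, -0.0], [-0.001, -0.0, -1.0]]
force: [-5.0, -1.0, 10.9]
width: 0.037
gripper_force: 68.8
```

>>> send_rows(
  increments=[
    {"delta_pos": [0,0,1.5],"twist": 0},
    {"delta_pos": [0,0,1],"twist": 0},
    {"delta_pos": [0,0,0],"twist": 0},
  ],
)

```text
time: 37.45
tcp_pos: [0.5713, 0.2081, 0.1003]
ee_rot: [[-0.999, 0.033, 0.002], [0.033, 0.999, -0.0], [-0.002, -0.0, -1.0]]
force: [-11.7, -2.2, 26.7]
width: 0.0366
gripper_force: 70.5
```

>>> send_rows(
  increments=[
    {"delta_pos": [0,0,-1],"twist": 0},
    {"delta_pos": [0,0,0],"twist": 0},
    {"delta_pos": [0,0,0],"twist": 0},
    {"delta_pos": [0,0,0],"twist": 0},
  ],
  gripper=20,
  squeeze=20,
)

```text
time: 37.95
tcp_pos: [0.5713, 0.2081, 0.1005]
ee_rot: [[-0.999, 0.033, 0.002], [0.033, 0.999, -0.0], [-0.002, -0.0, -1.0]]
force: [-8.6, -2.9, 18.7]
width: 0.0367
gripper_force: 69.4
```

>>> send_rows(
  increments=[
    {"delta_pos": [0,0,-0.8],"twist": 0},
    {"delta_pos": [0,0,0],"twist": 0},
  ],
)

```text
time: 38.2
tcp_pos: [0.5713, 0.2081, 0.1006]
ee_rot: [[-0.999, 0.033, 0.001], [0.033, 0.999, -0.0], [-0.001, -0.0, -1.0]]
force: [-6.4, -1.4, 15.9]
width: 0.0368
gripper_force: 68.9
```

>>> send_rows(
  increments=[
    {"delta_pos": [0,0,0],"twist": 0},
    {"delta_pos": [0,0,0],"twist": 0},
    {"delta_pos": [0,0,0],"twist": 0},
  ],
  gripper=40,
)

```text
time: 38.58
tcp_pos: [0.5715, 0.2081, 0.0979]
ee_rot: [[-0.999, 0.033, 0.0], [0.033, 0.999, 0.0], [-0.0, 0.0, -1.0]]
force: [-0.1, -0.1, -0.1]
width: 0.0398
gripper_force: 0.0
```

>>> send_rows(
  increments=[
    {"delta_pos": [0,0,0],"twist": 0},
    {"delta_pos": [0,0,0],"twist": 0},
    {"delta_pos": [0,0,0],"twist": 0},
  ],
  gripper=60,
)

```text
time: 38.95
tcp_pos: [0.5713, 0.208, 0.0979]
ee_rot: [[-0.999, 0.033, -0.0], [0.033, 0.999, -0.0], [0.0, -0.0, -1.0]]
force: [-1.3, -0.3, -0.3]
width: 0.0603
gripper_force: 0.0
```

>>> send_rows(
  increments=[
    {"delta_pos": [0,0,-10],"twist": 0},
    {"delta_pos": [0,0,-40],"twist": 0},
    {"delta_pos": [0,0,-50],"twist": 0},
    {"delta_pos": [0,0,-50],"twist": 0},
    {"delta_pos": [0,0,0],"twist": 0},
    {"delta_pos": [0,0,0],"twist": 0},
  ],
)

```text
time: 39.7
tcp_pos: [0.5712, 0.208, 0.2482]
ee_rot: [[-0.999, 0.033, 0.0], [0.033, 0.999, 0.0], [-0.0, 0.0, -1.0]]
force: [-0.6, 0.3, -0.7]
width: 0.0602
gripper_force: 0.0
```

```bash
cat >> h.py <<'E'
Ry12=np.array([[np.cos(np.radians(12)),0,-np.sin(np.radians(12))],[0,1,0],[np.sin(np.radians(12)),0,np.cos(np.radians(12))]])
C0=np.array([.574,.2631,.055]); RB=Rz(np.radians(-1.86))@Ry12
def fitboard(d,q,fish,tilt=True):
    # fit cam in board plane coords by moving the camera into the board frame
    T=np.eye(4); T[:3,:3]=RB if tilt else Rz(np.radians(-1.86)); T[:3,3]=C0
    e=dict(d); e['view']=np.array(d['view'])@T
    g=at_z(e,q['point'],.02,fish); return fitmask(e,q['mask'],(g[0],g[1],None),0,fish)
E
python3 - <<'E'
from h import *
np.set_printoptions(precision=4,suppress=True)
d=save('wrist','w10.png');o=r.observe();print(o['time'],o['tcp_pos'])
for q in r.cut_out('cam_1','wrist'):
    g=at_z(d,q['point'],.06,True); print(q['conf'],g)
    if q['conf']>.4 and g[1]>.1:
        for tl in (True,False):
            p,e=fitboard(d,q,True,tl); print(tl,p,np.degrees(p[2])%360,e)
E
```

```text
39.75 [0.5706 0.2079 0.2472]
0.92 [ 0.5492 -0.1067  0.06  ]
0.78 [0.5686 0.2005 0.06  ]
True [-0.0022 -0.0549  4.7479] 272.0365255351709 0.22859871383763516
False [-0.0039 -0.0547  4.7416] 271.67202906049374 0.2655189332211884
```

>>> send_rows(
  increments=[
    {"delta_pos": [0,0,0],"twist": 0.177},
    {"delta_pos": [0,0,0],"twist": 0.177},
    {"delta_pos": [0,0,0],"twist": 0.177},
    {"delta_pos": [0,0,0],"twist": 0.177},
    {"delta_pos": [0,0,0],"twist": 0.177},
    {"delta_pos": [0,0,0],"twist": 0.177},
    {"delta_pos": [0,0,0],"twist": 0.176},
    {"delta_pos": [0,0,0],"twist": 0.176},
  ],
)

```text
time: 40.8
tcp_pos: [0.5705, 0.2078, 0.2462]
ee_rot: [[-0.118, 0.993, -0.003], [0.993, 0.118, -0.001], [-0.0, -0.003, -1.0]]
force: [-0.5, 0.2, 0.1]
width: 0.0598
gripper_force: 0.0
```

>>> send_rows(
  increments=[
    {"delta_pos": [-54.8,-9,0],"twist": 0},
    {"delta_pos": [-54.8,-9,0],"twist": 0},
    {"delta_pos": [-54.8,-9,0],"twist": 0},
    {"delta_pos": [-54.8,-9,0],"twist": 0},
    {"delta_pos": [-54.8,-9,0],"twist": 0},
    {"delta_pos": [-54.8,-9,0],"twist": 0},
    {"delta_pos": [0,0,0],"twist": 0},
    {"delta_pos": [0,0,0],"twist": 0},
    {"delta_pos": [0,0,0],"twist": 0},
  ],
)

```text
time: 41.92
tcp_pos: [0.5582, -0.1235, 0.2474]
ee_rot: [[-0.125, 0.992, -0.001], [0.992, 0.125, 0.001], [0.001, -0.001, -1.0]]
force: [-0.3, 0.1, -0.6]
width: 0.06
gripper_force: 0.0
```

Run:
```python
from h import *
np.set_printoptions(precision=4,suppress=True)
d=r.get_image('wrist');o=r.observe();print(o['time'],o['tcp_pos'],o['ee_rot'])
for q in r.cut_out('cam_1','wrist'):
    g=at_z(d,q['point'],.05,True)
    if q['conf']<.4: continue
    p,e=fitmask(d,q['mask'],(g[0],g[1],np.pi),.028,True); print(q['conf'],p,np.degrees(p[2])%360,e)
```

```text
41.975 [ 0.5583 -0.1234  0.2476] [[-0.1258  0.9921 -0.0008]
 [ 0.9921  0.1258  0.0005]
 [ 0.0006 -0.0007 -1.    ]]
0.94 [ 0.5564 -0.1242  3.252 ] 186.32815940230853 0.20713138642716944
```

>>> send_rows(
  increments=[
    {"delta_pos": [-0.9,-1.6,50],"twist": 0},
    {"delta_pos": [0,0,50],"twist": 0},
    {"delta_pos": [0,0,40],"twist": 0},
    {"delta_pos": [0,0,20],"twist": 0},
    {"delta_pos": [0,0,12],"twist": 0},
    {"delta_pos": [0,0,7],"twist": 0},
    {"delta_pos": [0,0,0],"twist": 0},
  ],
)

```text
time: 42.9
tcp_pos: [0.5572, -0.1258, 0.0692]
ee_rot: [[-0.124, 0.992, 0.0], [0.992, 0.124, -0.0], [-0.0, 0.0, -1.0]]
force: [0.2, 0.5, -0.0]
width: 0.0598
gripper_force: 0.0
```

>>> send_rows(
  increments=[
    {"delta_pos": [0,0,0],"twist": 0},
    {"delta_pos": [0,0,0],"twist": 0},
    {"delta_pos": [0,0,0],"twist": 0},
    {"delta_pos": [0,0,0],"twist": 0},
    {"delta_pos": [0,0,0],"twist": 0},
  ],
  gripper=20,
  squeeze=60,
)

```text
time: 43.52
tcp_pos: [0.5578, -0.1263, 0.0702]
ee_rot: [[-0.124, 0.992, 0.002], [0.992, 0.124, -0.001], [-0.001, 0.002, -1.0]]
force: [-0.4, 0.6, 6.3]
width: 0.0368
gripper_force: 61.7
```

>>> send_rows(
  increments=[
    {"delta_pos": [0,0,-6],"twist": 0},
    {"delta_pos": [0,0,-8],"twist": 0},
    {"delta_pos": [0,0,-10],"twist": 0},
    {"delta_pos": [0,0,-20],"twist": 0},
    {"delta_pos": [0,0,-50],"twist": 0},
    {"delta_pos": [0,0,-50],"twist": 0},
    {"delta_pos": [0,0,-40],"twist": 0},
    {"delta_pos": [0,0,0],"twist": 0},
  ],
)

```text
time: 44.52
tcp_pos: [0.559, -0.1267, 0.2571]
ee_rot: [[-0.124, 0.992, 0.007], [0.992, 0.124, -0.003], [-0.003, 0.007, -1.0]]
force: [0.2, -0.7, -3.0]
width: 0.0366
gripper_force: 61.1
```

>>> send_rows(
  increments=[
    {"delta_pos": [0,0,0],"twist": -0.177},
    {"delta_pos": [0,0,0],"twist": -0.177},
    {"delta_pos": [0,0,0],"twist": -0.177},
    {"delta_pos": [0,0,0],"twist": -0.177},
    {"delta_pos": [0,0,0],"twist": -0.177},
    {"delta_pos": [0,0,0],"twist": -0.177},
    {"delta_pos": [0,0,0],"twist": -0.176},
    {"delta_pos": [0,0,0],"twist": -0.176},
  ],
)

```text
time: 45.52
tcp_pos: [0.5559, -0.1256, 0.2512]
ee_rot: [[-1.0, 0.027, -0.003], [0.027, 1.0, 0.001], [0.003, 0.001, -1.0]]
force: [-0.6, 0.3, -2.5]
width: 0.0365
gripper_force: 61.2
```

>>> send_rows(
  increments=[
    {"delta_pos": [-0.5,55.5,0],"twist": 0},
    {"delta_pos": [-0.5,55.5,0],"twist": 0},
    {"delta_pos": [-0.5,55.5,0],"twist": 0},
    {"delta_pos": [-0.5,55.5,0],"twist": 0},
    {"delta_pos": [-0.5,55.5,0],"twist": 0},
    {"delta_pos": [-0.5,55.5,0],"twist": 0},
    {"delta_pos": [-0.5,55.5,0],"twist": 0},
    {"delta_pos": [-0.5,55.5,0],"twist": 0},
    {"delta_pos": [0,0,0],"twist": 0},
    {"delta_pos": [0,0,0],"twist": 0},
    {"delta_pos": [0,0,0],"twist": 0},
  ],
)

```text
time: 46.9
tcp_pos: [0.5753, 0.3162, 0.2524]
ee_rot: [[-0.999, 0.034, -0.001], [0.034, 0.999, -0.001], [0.001, -0.001, -1.0]]
force: [0.0, 0.9, -2.3]
width: 0.0366
gripper_force: 61.6
```

>>> send_rows(
  increments=[
    {"delta_pos": [0,2,50],"twist": 0},
    {"delta_pos": [0,0,50],"twist": 0},
    {"delta_pos": [0,0,30],"twist": 0},
    {"delta_pos": [0,0,12],"twist": 0},
    {"delta_pos": [0,0,4],"twist": 0},
    {"delta_pos": [0,0,0],"twist": 0},
    {"delta_pos": [0,0,0],"twist": 0},
  ],
)

```text
time: 47.78
tcp_pos: [0.5765, 0.32, 0.1086]
ee_rot: [[-0.999, 0.033, 0.002], [0.033, 0.999, 0.001], [-0.002, 0.001, -1.0]]
force: [0.6, -0.4, -2.3]
width: 0.0369
gripper_force: 61.6
```

>>> send_rows(
  increments=[
    {"delta_pos": [0,0,1.5],"twist": 0},
    {"delta_pos": [0,0,1.5],"twist": 0},
    {"delta_pos": [0,0,0],"twist": 0},
  ],
)

```text
time: 48.15
tcp_pos: [0.5754, 0.3196, 0.1038]
ee_rot: [[-0.999, 0.033, -0.0], [0.033, 0.999, -0.0], [0.0, -0.0, -1.0]]
force: [0.0, 0.7, -3.5]
width: 0.0366
gripper_force: 61.6
```

>>> send_rows(
  increments=[
    {"delta_pos": [0,0,1],"twist": 0},
    {"delta_pos": [0,0,0.7],"twist": 0},
    {"delta_pos": [0,0,0],"twist": 0},
  ],
)

```text
time: 48.52
tcp_pos: [0.5756, 0.3197, 0.1025]
ee_rot: [[-0.999, 0.033, 0.0], [0.033, 0.999, 0.0], [-0.0, 0.0, -1.0]]
force: [-1.0, -0.0, -1.6]
width: 0.0368
gripper_force: 62.0
```

Touching lightly. Opening.

>>> send_rows(
  increments=[
    {"delta_pos": [0,0,0.5],"twist": 0},
    {"delta_pos": [0,0,0],"twist": 0},
    {"delta_pos": [0,0,0],"twist": 0},
  ],
  gripper=40,
)

```text
time: 48.9
tcp_pos: [0.5758, 0.3197, 0.102]
ee_rot: [[-0.999, 0.033, 0.0], [0.033, 0.999, 0.0], [-0.0, 0.0, -1.0]]
force: [-0.4, -0.4, -0.8]
width: 0.0402
gripper_force: 0.0
```

>>> send_rows(
  increments=[
    {"delta_pos": [0,0,0],"twist": 0},
    {"delta_pos": [0,0,0],"twist": 0},
    {"delta_pos": [0,0,0],"twist": 0},
  ],
  gripper=60,
)

```text
time: 49.28
tcp_pos: [0.5756, 0.3196, 0.1018]
ee_rot: [[-0.999, 0.033, -0.0], [0.033, 0.999, -0.0], [0.0, -0.0, -1.0]]
force: [0.4, 1.0, 0.1]
width: 0.0603
gripper_force: 0.0
```

>>> send_rows(
  increments=[
    {"delta_pos": [0,0,-10],"twist": 0},
    {"delta_pos": [0,0,-40],"twist": 0},
    {"delta_pos": [0,0,-50],"twist": 0},
    {"delta_pos": [0,0,-50],"twist": 0},
    {"delta_pos": [0,-50,0],"twist": 0},
    {"delta_pos": [0,0,0],"twist": 0},
    {"delta_pos": [0,0,0],"twist": 0},
  ],
)

```text
time: 50.15
tcp_pos: [0.574, 0.2697, 0.2522]
ee_rot: [[-0.999, 0.033, 0.0], [0.033, 0.999, 0.001], [-0.0, 0.001, -1.0]]
force: [-0.1, -0.3, 0.6]
width: 0.0602
gripper_force: 0.0
```

Run:
```python
from h import *
np.set_printoptions(precision=4,suppress=True)
d=r.get_image('wrist');o=r.observe();print(o['time'],o['tcp_pos'])
for q in r.cut_out('cam_1','wrist'):
    g=at_z(d,q['point'],.06,True); print(q['conf'],g,q['point'])
    if q['conf']>.4:
        for tl in (True,False):
            p,e=fitboard(d,q,True,tl); print(tl,p,np.degrees(p[2])%360,e)
d=r.get_image('top');print([(round(q['conf'],2),at_z(d,q['point'],.04)) for q in r.cut_out('cam_1','top')])
```

```text
50.2 [0.5738 0.2701 0.2518]
[(0.79, array([0.584 , 0.3233, 0.04  ])), (0.61, array([0.5767, 0.2025, 0.04  ]))]
```

>>> send_rows(
  increments=[
    {"delta_pos": [-30,10,-30],"twist": 0},
    {"delta_pos": [-20,0,0],"twist": 0},
    {"delta_pos": [0,0,0],"twist": 0},
    {"delta_pos": [0,0,0],"twist": 0},
  ],
)

```text
time: 50.85
tcp_pos: [0.6233, 0.2783, 0.2809]
ee_rot: [[-0.999, 0.032, -0.002], [0.032, 0.999, -0.0], [0.002, -0.001, -1.0]]
force: [-0.1, 1.0, -0.4]
width: 0.0599
gripper_force: 0.0
```

Run:
```python
from h import *
np.set_printoptions(precision=4,suppress=True)
for k in range(3):
    d=r.get_image('wrist'); qs=[q for q in r.cut_out('cam_1','wrist') if q['conf']>.4]
    if len(qs)==2: break
print(r.observe()['tcp_pos'])
for q in qs:
        for tl in (True,False):
            p,e=fitboard(d,q,True,tl); print(q['conf'],tl,p,np.degrees(p[2])%360,e)
```

```text
[0.6232 0.2783 0.2813]
0.69 True [-0.0017  0.0571  4.7   ] 269.2897363737131 0.15996533630450724
0.69 False [-0.0035  0.0565  4.713 ] 270.033765300231 0.1637231094477616
0.62 True [-0.0016 -0.0539  4.7315] 271.09770958132765 0.11139082356670675
0.62 False [-0.0034 -0.0537  4.7178] 270.3072318056385 0.12827986163557195
```

Both cams lie flat on the board near (-2, ±55) mm, clear of the lip, with noses along -y. Handing in.

```bash
python3 -c "
from bench import r
print(r.hand_in())"
```

```text
the job is handed in; nothing more can be done
None
```

The cam check is done and handed in, with no verdict shown: the two cams present were fitted home on shafts a and b, the button was pressed fully down and released, and both cams now lie hubs up on the sloped board.

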